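# Close the sharps bin and pull-test its lid

## Robot

A 6-joint arm with a two-finger parallel gripper is mounted at the origin on the work surface. World frame = base frame: x ahead of the robot, y to its left, z up, the work surface at z = 0. Lengths are in m, angles in rad, forces in N, time in s.
With the tool pointing down it reaches from about 0.25 to 0.775 m from the base axis. Payload 4 kg.
Tool frame: the origin (TCP) lies between the finger pads, 19 mm behind the fingertips; this is the grasp point; z points along the fingers, y is the line along which they close (so a half turn about z gives the same grasp; the last joint's range is limited). The gripper opens to 94 mm and grips with 3 to 60 N. Pads are 16 mm wide; open, the fingers measure 119 mm over their backs; the gripper's body (75 mm by 177 mm) begins 78 mm behind the grasp point.
Start: joints at [-1.437, 0.087, 1.371, -0, 1.684, -0.103], TCP at [0.129, -0.535, 0.224] pointing down, gripper open.
Joint ranges: [-3.1, 3.1], [-0.76, 2.03], [0.27, 2.55], [-1.08, 4.22], [0.17, 2.65], [-2.57, 2.57]. Speed limits (rad/s): [2.79, 2.79, 3.14, 3.14, 3.14, 3.14].

## Interface

Orientations are given as a 3x3 rotation matrix whose columns are the frame's x, y, z axes.
In Python, from workcell import ctrl gives the robot as it stands.
- The arm moves only by the tool arm_command, never from a script. Its argument "targets" is a list that holds one entry, the list of rows, each a list of 7 numbers: the shift along the tool's x, y, z in m, then the turn, a rotation vector about the tool's x, y, z in degrees, then the gripper's target within -1 to 1 (shut at 1, half-way at 0, fully open at -1). A call has 1 to 8 rows; each row is the pose to reach, as a shift and turn from the pose commanded when the call began, along the tool's axes at that moment; what a row does not reach only later rows make up. A row lasts 1/8 s, in which the tool goes at most 62.5 mm and 10.7 degrees, less where a joint would pass 70% of its speed; a pose out of reach is approached as far as the arm can. A call with a gripper value outside its range is refused whole. The fingers move at their own pace and stop on an object; "squeeze" is the grip in N (left out, the last holds). Time passes only in rows, so rows that repeat a pose let the fingers close. It gives the time, the measured TCP pose, the force, the opening and the grip force at its end, in the units of the state.
- ctrl.state(): the state, without advancing time (a new reading comes with each control period).
- ctrl.read_camera(name): name is "scene" or "top" or "wrist"; returns the picture (400x640x3 uint8, red, green, blue); there is no depth.
- ctrl.get_calibration(name): a dict with "fx", "fy", "cx", "cy" (pixels), "R" (3x3) and "t" (3): a world point X has camera coordinates R X + t. Camera axes: x right, y down, z forward; pixel columns grow to the right and rows downward; lengths in m; the calibration is good to about 2 mm. A picture is of the moment at which its call begins: read the wrist's pose just before it. get_calibration takes no time and is no camera call; for the wrist camera it gives the pose at the moment of the call.
- ctrl.sign_off(): hands the job in; it is judged then, once.
The state is a dict: "clock": time; "joints": joint angles; "qvel": joint speeds; "tau": joint torques, N m; "ee_pos": TCP position; "tool_rot": TCP orientation; "ft_force": force on the tool from outside, world axes, zero at the start; "torque": the same for the moment, N m; "finger_gap": finger opening in m; "gripper_force": force on a finger pad.
Only numpy, scipy, OpenCV 4.12 (cv2) and the standard library are available. Lean on these libraries where they do the work, as an engineer would, in place of code of your own. Each camera call takes 0.05 s, during which the arm holds its last target. There are 200 camera calls.

## Task

Fetch the larger of the two loose lids, snap it fully home on the yellow sharps bin in the bench bracket (pressing with no more than 30 N), then prove that it holds: pull straight up on the lid's grip with about 12 N for a full second, never more than 15 N. Ease off and let go, leaving the bin closed and settled and everything else on the bench where it is.

Things in the scene. Friction and masses are not known exactly. Their poses are not given: they have to be found in the camera images.
- lid: Larger loose lid, round yellow plastic, 105 mm across, 60 g, skirt down on the bench. Origin: centre of its underside (skirt's lower edge), z up. Skirt and flat top are 29.6 mm high, underside of the top 26.6 mm above the origin. Upright grip on top: 50 mm along the lid's x, 12 mm thick along y, up to 63.6 mm above the origin. An inward bead at the skirt's foot leaves a 93 mm opening.
- lid_grip (a point): Point in the middle of the lid's grip, 51 mm above the lid's origin: TCP height for a grasp from above, fingers closing along the lid's y axis.
- bin_rim (a point): Centre of the bin's open mouth, at rim height, z up. Rim 84 mm across, widening in a 7 mm high cone to 90.6 mm; below it 4 spring catches stand out to 100 mm. Any lid yaw will do. 12 to 20 mm above home the bead meets the catches; pressed with 6 to 20 N it snaps under them and they do not let go. Home: lid origin 26.6 mm below this point, its top on the rim; free play upward 0.5 to 7 mm.
- bin (a joint): Height of the bin (m) from its rest position in the bracket: a stiff spring lets it move straight up (positive, when pulled) or down (negative, when pressed), 1 mm for each 10 N, at most 8 mm. The reading is too coarse to set the pull by.
- bracket: Steel bench bracket, fixed, base plate 150 x 130 x 6 mm with a 73 mm high back post at +x; origin under the centre of the plate. The bin, 100 mm high and 91 mm across, stands upright over this origin in its ring, its bottom 16 mm and its rim 116 mm above the bench.
- small_lid: Bystander: smaller lid of the same make, 72 mm across, 42 mm high with its grip; too small for this bin. Origin: centre of its underside.
- dropper: Bystander: white dropper bottle, 32 mm across, 90 mm high. Origin: centre of its underside.
- reagent: Bystander: brown glass jar, 44 mm across, 75 mm high. Origin: centre of its underside.
- dish: Bystander: shallow glass dish, 76 mm across, 22 mm high. Origin: centre of its underside.
- pen: Bystander: blue pen, 142 mm long, 12 mm thick, lying along its x axis. Origin: under its middle.
- slide_box: Bystander: cardboard box 85 x 50 x 35 mm. Origin: centre of its underside.
Mind the look-alikes: they are no part of the job. Leave any green or red look-alike of the lid alone.

How it is judged:
By the outcome, as a careful person would: the job done as asked, in the order asked, and still so for the second after the job is handed in, with the robot touching nothing.
It also fails if it takes over 54 s, if anything falls off the work surface, if the arm or the gripper's body presses on something with over 40 N, if the wrist force passes 120 N, or if a joint passes its speed limit or range.

## Working session

There is one attempt and no reset: what is moved stays moved. The work goes in short steps, Python scripts to look and compute and a tool call to move; the robot and the scene stay as the last step left them, time stands still between calls to the robot, and variables do not carry over. Pictures are saved under pics/ and viewed, at most 10 in all, crops included, and the job is handed in when it is done.

Besides the shell and the picture viewer there is one more tool, called after "Emit:" as name(argument=value, ...), one argument or row to a line, values as JSON. arm_command: Moves the arm, as the interface text tells. Its arguments: {"type":"object","properties":{"targets":{"type":"array","items":{"type":"array","items":{"type":"array","items":{"type":"number"}}}},"squeeze":{"type":"number"}},"required":["targets"]}

```bash
mkdir -p pics
cat > h.py <<'E'
import numpy as np, cv2
from workcell import ctrl
def ray(cal,u,v):
    R=np.array(cal['R']);t=np.array(cal['t'])
    d=R.T@np.array([(u-cal['cx'])/cal['fx'],(v-cal['cy'])/cal['fy'],1]);return -R.T@t,d
def onz(cal,u,v,z):
    c,d=ray(cal,u,v);return c+d*(z-c[2])/d[2]
def proj(cal,X):
    p=np.array(cal['R'])@np.array(X)+np.array(cal['t']);return cal['fx']*p[0]/p[2]+cal['cx'],cal['fy']*p[1]/p[2]+cal['cy']
def save(n,im): cv2.imwrite('pics/'+n,im[:,:,::-1])
E
python3 - <<'E'
from h import *
for n in('top','scene'):
    im=ctrl.read_camera(n);save(n+'0.png',im);np.save(n+'0.npy',im)
s=ctrl.state();print(s['clock'],s['ee_pos'],s['tool_rot'],s['ft_force'],s['finger_gap'])
E
```

```text
0.1 [ 0.12893979 -0.53421971  0.22323425] [[ 9.72108240e-01  2.34532517e-01 -2.62559042e-04]
 [ 2.34532579e-01 -9.72106321e-01  1.94182899e-03]
 [ 2.00186738e-04 -1.94924661e-03 -9.99998080e-01]] [-0.52843063  0.46484127 -0.73548587] 0.09397699865408603
```

View pics/top0.png

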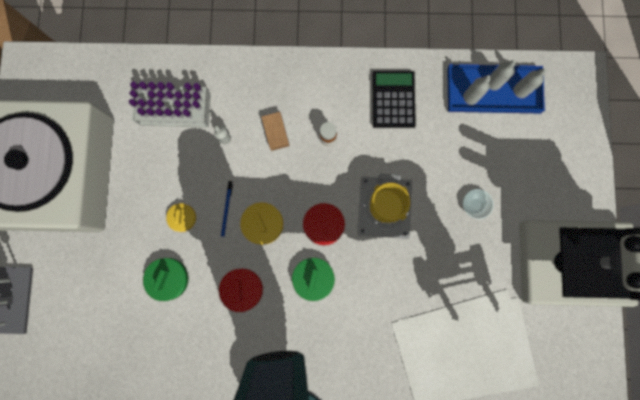

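View pics/scene0.png

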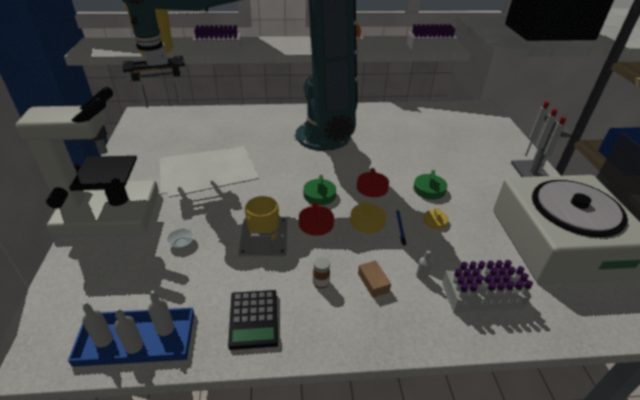

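The top view shows two yellow discs, the larger at (261,222) and the smaller at (181,217). The yellow bin is at (390,202), and the red and green look-alikes are to be left alone. The large yellow disc fits the description. I'll confirm it with an enlarged crop and measure.

Run:
```python
from h import *
a=np.load('top0.npy');b=np.load('scene0.npy')
c1=cv2.resize(a[180:270,150:290],(780,500),interpolation=3);c2=cv2.resize(b[165:255,300:460],(780,440),interpolation=3)
save('crop0.png',cv2.resize(np.vstack([c1,c2]),(500,600)))
for n,im in(('top',a),('scene',b)):
    cal=ctrl.get_calibration(n);h=cv2.cvtColor(im,cv2.COLOR_RGB2HSV)
    m=cv2.inRange(h,(18,120,60),(34,255,255));k,l,st,ce=cv2.connectedComponentsWithStats(m)
    for i in range(1,k):
        if st[i,4]>60:
            x,y,w,hh,A=st[i];u,v=x+(w-1)/2,y+(hh-1)/2
            print(n,st[i],ce[i].round(1),[onz(cal,u,v,z).round(4)[:2] for z in(0,.03,.116)], 'px/m',cal['fx'])
    print('cam',-np.array(cal['R']).T@np.array(cal['t']))
```

```text
top [ 370  182   40   40 1314] [389.5 202.1] [array([ 0.564 , -0.2316]), array([ 0.5599, -0.2276]), array([ 0.5483, -0.2161])] px/m 452.7412844679009
top [167 203  29  29 657] [180.6 217. ] [array([0.5134, 0.2938]), array([0.5107, 0.2839]), array([0.5029, 0.2556])] px/m 452.7412844679009
top [ 241  203   42   42 1380] [261.3 223. ] [array([0.5014, 0.0898]), array([0.499 , 0.0853]), array([0.4921, 0.0725])] px/m 452.7412844679009
cam [ 0.41053285 -0.0795477   1.13528755]
scene [156  10  16  42 382] [164.3  28.3] [array([-1.2472, -0.8273]), array([-1.1526, -0.8039]), array([-0.8815, -0.7368])] px/m 428.6148366541135
scene [246 197  32  36 999] [261.9 214.9] [array([ 0.451 , -0.2265]), array([ 0.4857, -0.2242]), array([ 0.5851, -0.2179])] px/m 428.6148366541135
scene [350 201  36  32 839] [367.6 217.6] [array([0.4781, 0.0923]), array([0.5118, 0.0833]), array([0.6085, 0.0574])] px/m 428.6148366541135
scene [424 208  24  21 359] [435.5 218.9] [array([0.4966, 0.2972]), array([0.5296, 0.281 ]), array([0.6245, 0.2344])] px/m 428.6148366541135
cam [ 1.43428208 -0.16338992  0.85050086]
```

View pics/crop0.png

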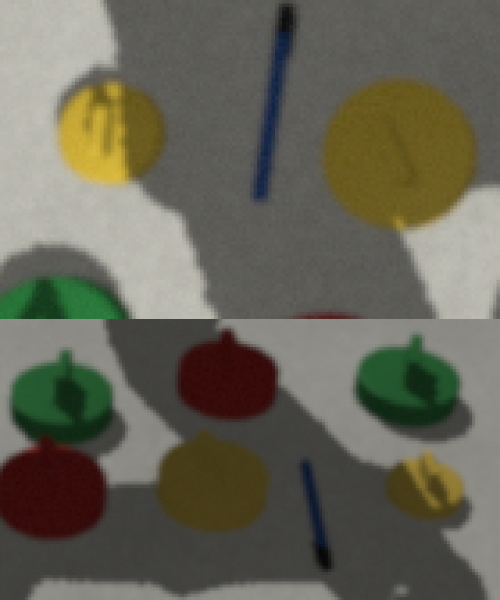

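The crop confirms it. The large yellow disc at (261,222) has the fin grip and is about 103 mm across, at world (0.499, 0.085). Its fin lies about 19° from world x. I'll move above it.

Emit:
arm_command(
  targets=[
    [[0.505,-0.516,0.01,0,0,-6,-1],[0.505,-0.516,0.01,0,0,-6,-1],[0.505,-0.516,0.01,0,0,-6,-1],[0.505,-0.516,0.01,0,0,-6,-1],[0.505,-0.516,0.01,0,0,-6,-1],[0.505,-0.516,0.01,0,0,-6,-1],[0.505,-0.516,0.01,0,0,-6,-1],[0.505,-0.516,0.01,0,0,-6,-1]],
  ],
)

```text
clock: 1.1
ee_pos: [0.3856, -0.1034, 0.2171]
tool_rot: [[0.942, 0.335, 0.0], [0.335, -0.942, -0.0], [0.0, 0.001, -1.0]]
ft_force: [1.3, 0.5, -0.4]
finger_gap: 0.094
gripper_force: 0.0
```

```bash
cat > st.py <<'E'
from h import *
import sys
def pr():
    s=ctrl.state();R=np.array(s['tool_rot']);p=np.array(s['ee_pos'])
    print(round(s['clock'],2),p.round(4),'yaw x',np.degrees(np.arctan2(R[1,0],R[0,0])).round(2),'z',R[:,2].round(3),'ft',np.round(s['ft_force'],2),'gap',round(s['finger_gap'],4),s['gripper_force'])
    return R,p
def to(X):
    R,p=pr();print('shift',(R.T@(np.array(X)-p)).round(4))
if __name__=='__main__': to([float(v) for v in sys.argv[1:4]])
E
python3 st.py .499 .085 .2
```

```text
1.1 [ 0.3856 -0.1034  0.2171] yaw x 19.55 z [ 0. -0. -1.] ft [ 1.29  0.48 -0.36] gap 0.094 0.0
shift [ 0.1699 -0.1395  0.0171]
```

Emit:
arm_command(
  targets=[
    [[0.165,-0.137,0.0,0,0,0,-1],[0.165,-0.137,0.0,0,0,0,-1],[0.165,-0.137,0.0,0,0,0,-1],[0.165,-0.137,0.0,0,0,0,-1],[0.165,-0.137,0.0,0,0,0,-1],[0.165,-0.137,0.0,0,0,0,-1]],
  ],
)

```text
clock: 1.85
ee_pos: [0.4942, 0.0784, 0.2169]
tool_rot: [[0.942, 0.335, -0.001], [0.335, -0.942, -0.001], [-0.001, 0.0, -1.0]]
ft_force: [-0.6, -0.2, -0.3]
finger_gap: 0.0937
gripper_force: 0.0
```

Run:
```python
from st import *
to([.499,.085,.2]);cal=ctrl.get_calibration('wrist');im=ctrl.read_camera('wrist');save('w1.png',im);np.save('w1.npy',im)
import pickle;pickle.dump(cal,open('w1.pkl','wb'))
m=cv2.inRange(cv2.cvtColor(im,cv2.COLOR_RGB2HSV),(18,120,40),(34,255,255));k,l,st,ce=cv2.connectedComponentsWithStats(m)
for i in range(1,k):
    if st[i,4]>300:print(st[i],ce[i])
print('tcp lid proj',proj(cal,[.499,.085,.03]),-np.array(cal['R']).T@cal['t'])
```

```text
1.85 [0.4942 0.0784 0.2169] yaw x 19.54 z [-0.001 -0.001 -1.   ] ft [-0.55 -0.24 -0.25] gap 0.0937 0.0
shift [ 0.0067 -0.0046  0.0169]
[ 125   77   68   65 3451] [158.59953637 109.30628803]
[ 277  134   88   88 6082] [320.23446235 177.34774745]
[529 192  44  54 666] [543.38438438 213.54354354]
[ 545  195   95   95 6419] [597.30581087 236.7593083 ]
[ 121  293   38   62 1100] [135.74818182 324.17181818]
[ 493  293   38   62 1105] [515.69140271 324.06244344]
[ 300  370  327   19 4308] [479.14345404 381.08867224]
tcp lid proj (np.float64(321.06022261529904), np.float64(180.51946698334967)) [0.56480253 0.10301495 0.377403  ]
```

View pics/w1.png

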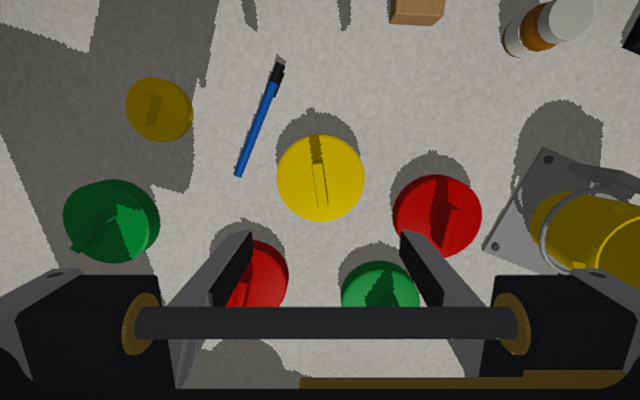

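The lid is at (320,177) and is 88 px across, with the fin running from about (315,135) to (320,207). The projection agrees with my estimate to 3 px. I'll enlarge the fin to read its yaw.

Run:
```python
from h import *;import pickle
im=np.load('w1.npy');cal=pickle.load(open('w1.pkl','rb'))
save('w1c.png',cv2.resize(im[125:230,265:375],(800,764)[:2],interpolation=3)[:600] if 0 else cv2.resize(im[130:226,265:377],(700,600),interpolation=3))
print(onz(cal,320.5,177.5,.0296)) 
m=cv2.inRange(cv2.cvtColor(im,cv2.COLOR_RGB2HSV),(18,120,40),(34,255,255));m[:,:270]=0;m[:,370:]=0;m[:130]=0;m[226:]=0
c=max(cv2.findContours(m,0,1)[0],key=cv2.contourArea);print(cv2.minAreaRect(c),cv2.fitEllipse(c))
X=np.array([.499,.085,0]);
for a in(17,19.5,22):
    d=np.array([np.cos(np.radians(a)),np.sin(np.radians(a)),0])*.025
    print(a,[np.round(proj(cal,X+s*d+[0,0,z]),1) for s in(-1,1) for z in(.0296,.0636)])
```

```text
[0.50210454 0.08678828 0.0296    ]
((320.5, 177.5), (87.0, 87.0), 90.0) ((320.2364501953125, 177.34397888183594), (86.84608459472656, 87.37940979003906), 121.41387939453125)
17 [array([320.2, 201. ]), array([319.7, 209. ]), array([321.9, 159.2]), array([321.6, 163.2])]
19.5 [array([321.1, 201. ]), array([320.7, 209. ]), array([321. , 159.2]), array([320.5, 163.2])]
22 [array([322.1, 201. ]), array([321.7, 209. ]), array([320. , 159.2]), array([319.5, 163.2])]
```

View pics/w1c.png

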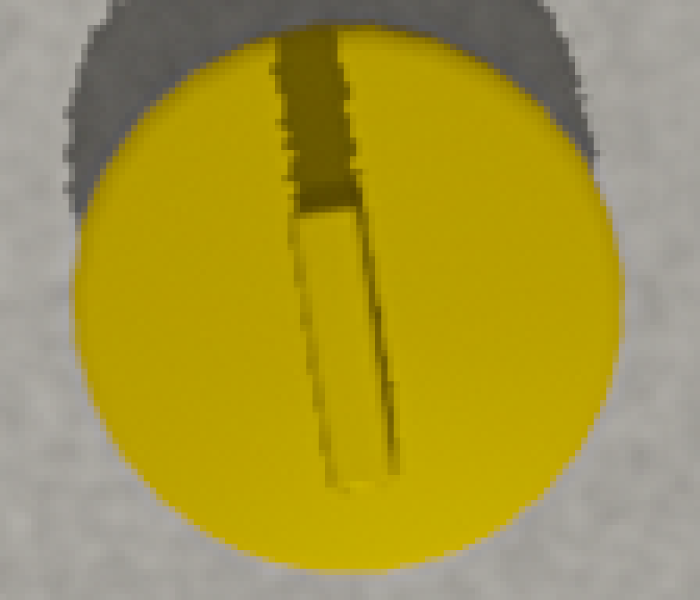

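The enlarged fin top runs from (317.3,163.3) to (323.6,206.6) px.

Run:
```python
from st import *;import pickle
cal=pickle.load(open('w1.pkl','rb'))
a=onz(cal,317.3,163.3,.0636);b=onz(cal,323.6,206.6,.0636);print(a,b,np.linalg.norm(a-b),(a+b)/2,np.degrees(np.arctan2(*(a-b)[1::-1])))
to([*((a+b)/2)[:2],.053])
```

```text
[0.52132845 0.09649264 0.0636    ] [0.47909416 0.07462873 0.0636    ] 0.04755802670003891 [0.50021131 0.08556068 0.0636    ] 27.369759856041636
1.9 [0.4942 0.0781 0.2172] yaw x 19.5 z [-0.001 -0.001 -1.   ] ft [0.34 0.08 0.16] gap 0.0942 0.0
shift [ 0.0083 -0.0051  0.1641]
```

Emit:
arm_command(
  targets=[
    [[0.009,-0.0055,0.05,0,0,-7.8,-1],[0.009,-0.0055,0.1,0,0,-7.8,-0.5],[0.009,-0.0055,0.14,0,0,-7.8,-0.5],[0.009,-0.0055,0.155,0,0,-7.8,-0.5],[0.009,-0.0055,0.162,0,0,-7.8,-0.5],[0.009,-0.0055,0.162,0,0,-7.8,-0.5]],
  ],
)

```text
clock: 2.65
ee_pos: [0.5023, 0.0869, 0.0566]
tool_rot: [[0.888, 0.459, 0.002], [0.459, -0.888, -0.0], [0.002, 0.001, -1.0]]
ft_force: [-0.5, -1.1, 0.3]
finger_gap: 0.0702
gripper_force: 0.0
```

Run:
```python
from st import *
to([.5,.0856,.053]);im=ctrl.read_camera('wrist');save('w2.png',im)
```

```text
2.65 [0.5023 0.0869 0.0566] yaw x 27.33 z [ 0.002 -0.    -1.   ] ft [-0.47 -1.12  0.34] gap 0.0702 0.0
shift [-0.0026  0.0001  0.0036]
```

View pics/w2.png

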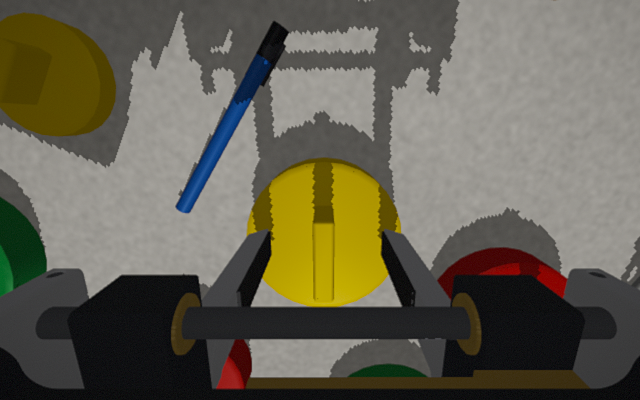

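The fin stands vertical at column 323, centred between the pads at 268 and 384. I'll lower 3 mm and close.

Emit:
arm_command(
  targets=[
    [[-0.001,0,0.0035,0,0,0,-0.5],[-0.001,0,0.0035,0,0,0,1],[-0.001,0,0.0035,0,0,0,1],[-0.001,0,0.0035,0,0,0,1],[-0.001,0,0.0035,0,0,0,1],[-0.001,0,0.0035,0,0,0,1],[-0.001,0,0.0035,0,0,0,1]],
  ],
  squeeze=50,
)

```text
clock: 3.58
ee_pos: [0.5005, 0.0868, 0.0518]
tool_rot: [[0.888, 0.46, -0.0], [0.46, -0.888, -0.0], [-0.0, 0.0, -1.0]]
ft_force: [0.3, 0.1, 0.4]
finger_gap: 0.0142
gripper_force: 0.0
```

Emit:
arm_command(
  targets=[
    [[0,0,0,0,0,0,1],[0,0,0,0,0,0,1],[0,0,0,0,0,0,1],[0,0,-0.03,0,0,0,1],[0,0,-0.09,0,0,0,1],[0,0,-0.15,0,0,0,1],[0,0,-0.19,0,0,0,1],[0,0,-0.19,0,0,0,1]],
  ],
)

```text
clock: 4.58
ee_pos: [0.5023, 0.0869, 0.2461]
tool_rot: [[0.888, 0.46, 0.009], [0.46, -0.888, 0.0], [0.008, 0.004, -1.0]]
ft_force: [-0.4, 0.7, -1.2]
finger_gap: 0.0116
gripper_force: 50.0
```

Run:
```python
from st import *
R,p=pr();calw=ctrl.get_calibration('wrist');im=ctrl.read_camera('wrist');np.save('w3.npy',im)
t=ctrl.read_camera('top');s=ctrl.read_camera('scene');np.save('t3.npy',t);np.save('s3.npy',s)
v=np.vstack([cv2.resize(im,(480,300)),np.hstack([cv2.resize(t[170:250,350:430],(240,240),interpolation=3),cv2.resize(s[185:265,230:310],(240,240),interpolation=3)])]);save('w3.png',v)
for n in('top','scene'): 
    c=ctrl.get_calibration(n);print(n,proj(c,[.548,-.217,.116]),proj(c,[.548,-.217,.0]))
```

```text
4.58 [0.5023 0.0869 0.2461] yaw x 27.37 z [ 0.009  0.    -1.   ] ft [-0.42  0.68 -1.19] gap 0.0116 49.99963402748108
top (np.float64(389.89408265743293), np.float64(201.63894243418022)) (np.float64(383.6664036337322), np.float64(207.65587329152953))
scene (np.float64(262.01828157952053), np.float64(205.3819902429366)) (np.float64(264.37784779470184), np.float64(236.73222733634378))
```

View pics/w3.png

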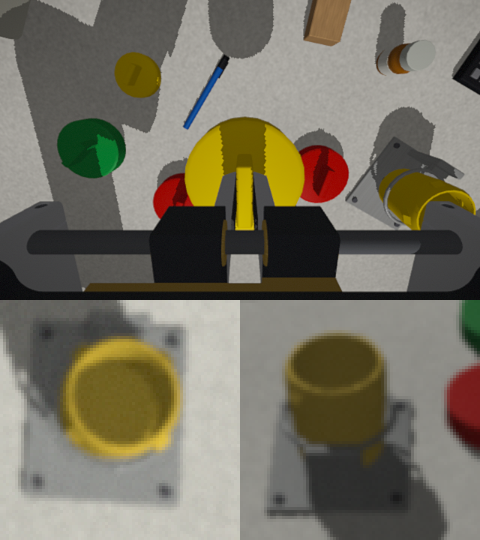

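The lid is held at gap 11.6 mm with 50 N, and the bin mouth is empty. Its centre is near (390,202) in the top view and (262,206) in the scene view, consistent with (0.548, -0.217, 0.116). I'll move to a viewpoint just short of the bin for a close check.

Emit:
arm_command(
  targets=[
    [[-0.035,0.04,0.0,0,0,0,1],[-0.238,0.291,0.02,0,0,0,1],[-0.238,0.291,0.02,0,0,0,1],[-0.238,0.291,0.02,0,0,0,1],[-0.238,0.291,0.02,0,0,0,1],[-0.238,0.291,0.02,0,0,0,1],[-0.238,0.291,0.02,0,0,0,1],[-0.238,0.291,0.02,0,0,0,1]],
  ],
)

```text
clock: 5.72
ee_pos: [0.4221, -0.2806, 0.2195]
tool_rot: [[0.889, 0.458, -0.003], [0.458, -0.889, 0.003], [-0.001, -0.005, -1.0]]
ft_force: [0.3, 0.5, -1.4]
finger_gap: 0.0116
gripper_force: 50.0
```

Run:
```python
from st import *;import pickle
to([.548,-.217,.2]);cal=ctrl.get_calibration('wrist');im=ctrl.read_camera('wrist');np.save('w4.npy',im);save('w4.png',im);pickle.dump(cal,open('w4.pkl','wb'))
print([np.round(proj(cal,[.548+.042*a,-.217+.042*b,.116]),1) for a,b in((0,0),(1,0),(-1,0),(0,1),(0,-1))])
```

```text
5.72 [ 0.4221 -0.2806  0.2195] yaw x 27.29 z [-0.003  0.003 -1.   ] ft [ 0.31  0.51 -1.45] gap 0.0116 49.999818205833435
shift [0.1411 0.0013 0.0194]
[array([326.9,  33.6]), array([352.3, -21.2]), array([303.5,  84. ]), array([278.7,   6. ]), array([373.2,  60. ])]
```

View pics/w4.png

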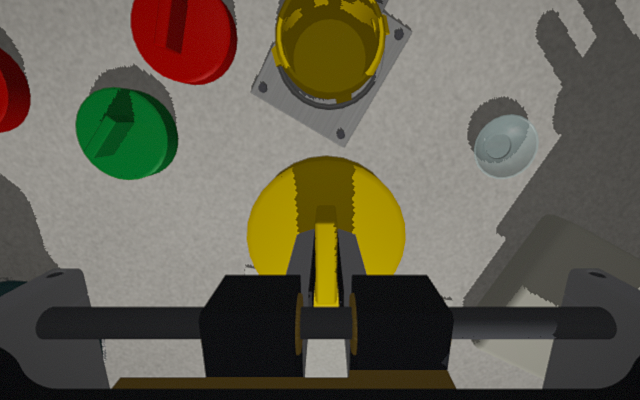

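The bin mouth shows at about (330,35) but is cut off at the frame's top. I'll move 35 mm nearer.

Emit:
arm_command(
  targets=[
    [[0.035,0.001,-0.02,0,0,0,1],[0.035,0.001,-0.02,0,0,0,1],[0.035,0.001,-0.02,0,0,0,1]],
  ],
)

```text
clock: 6.15
ee_pos: [0.4545, -0.2644, 0.2415]
tool_rot: [[0.887, 0.462, -0.001], [0.462, -0.887, 0.0], [-0.001, -0.001, -1.0]]
ft_force: [-0.5, -0.1, -0.7]
finger_gap: 0.0118
gripper_force: 50.0
```

Run:
```python
from st import *;import pickle
to([.548,-.217,.2]);cal=ctrl.get_calibration('wrist');im=ctrl.read_camera('wrist');np.save('w5.npy',im);pickle.dump(cal,open('w5.pkl','wb'))
c=im[0:160,230:430].copy();c=cv2.resize(c,(750,600),interpolation=3)
a=np.linspace(0,2*np.pi,60)
for q in a: 
    u,v=proj(cal,[.548+.042*np.cos(q),-.217+.042*np.sin(q),.116]);cv2.circle(c,(int((u-230)*3.75),int(v*3.75)),2,(0,0,255),-1)
save('w5.png',c)
```

```text
6.15 [ 0.4545 -0.2644  0.2415] yaw x 27.52 z [-0.001  0.    -1.   ] ft [-0.48 -0.13 -0.73] gap 0.0118 49.99971628189087
shift [0.1049 0.0012 0.0414]
```

View pics/w5.png

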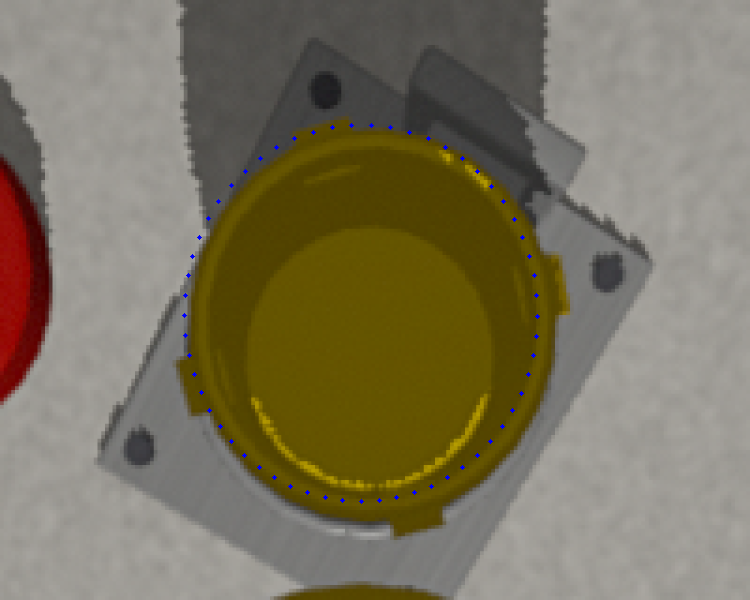

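The drawn rim circle (centre 361,313 in the crop) sits slightly up and left of the bin's cone outline, which spans columns 192–553 and rows 128–522. I'll fit that outline robustly.

Run:
```python
from st import *;import pickle
from scipy.optimize import least_squares
im=np.load('w5.npy');cal=pickle.load(open('w5.pkl','rb'))
m=cv2.inRange(cv2.cvtColor(im,cv2.COLOR_RGB2HSV),(18,120,40),(34,255,255));m[150:]=0;m[:,:260]=0;m[:,400:]=0
c=max(cv2.findContours(m,0,1)[0],key=cv2.contourArea)
c=cv2.convexHull(c) if 0 else c
for z in(.109,.112):
    P=np.array([onz(cal,u,v,z)[:2] for u,v in c[:,0]])
    f=lambda q:np.hypot(*(P-q[:2]).T)-q[2]
    r=least_squares(f,[.55,-.217,.045],loss='soft_l1',f_scale=.0005);print(z,r.x, np.abs(r.fun).mean())
b=onz(cal,0,0,0)
for n in ('top',):
    t=np.load('t3.npy');ct=ctrl.get_calibration(n);m=cv2.inRange(cv2.cvtColor(t,cv2.COLOR_RGB2HSV),(18,100,60),(34,255,255));m[:,:350]=0
    c=max(cv2.findContours(m,0,1)[0],key=cv2.contourArea)
    P=np.array([onz(ct,u,v,.109)[:2] for u,v in c[:,0]]);r=least_squares(f,[.55,-.217,.045],loss='soft_l1',f_scale=.0005);print('top',r.x)
to([*r.x[:2],.2])
```

```text
0.109 [ 0.54769007 -0.21980007  0.04475771] 0.0009503235168004637
0.112 [ 0.54741506 -0.21990851  0.04430066] 0.0009407522627515499
top [ 0.54807256 -0.21675244  0.046056  ]
6.2 [ 0.4541 -0.2648  0.2412] yaw x 27.46 z [-0.001  0.    -1.   ] ft [ 0.75  0.12 -1.04] gap 0.012 49.99970555305481
shift [0.1056 0.0008 0.0412]
```

Run:
```python
from st import *;import pickle
from scipy.optimize import least_squares
R,p=pr()
for n,p in(('w4',np.array([.4221,-.2806,.2195])),('w5',np.array([.4543,-.2646,.2413]))):
    im=np.load(n+'.npy');cal=pickle.load(open(n+'.pkl','rb'))
    m=cv2.inRange(cv2.cvtColor(im,cv2.COLOR_RGB2HSV),(18,120,40),(34,255,255));m[:150]=0;m[262:]=0
    c=max(cv2.findContours(m,0,1)[0],key=cv2.contourArea)[:,0];c=c[(c[:,1]<258)]
    c=c[(np.abs(c[:,0]-326)>45)|(c[:,1]<175)]
    P=np.array([onz(cal,u,v,p[2]-.051+.0276)[:2] for u,v in c])
    f=lambda q:np.hypot(*(P-q[:2]).T)-.0525
    r=least_squares(f,p[:2],loss='soft_l1',f_scale=.0005);d=np.r_[r.x,p[2]]-p
    print(n,r.x,'rel tool',(R.T@d).round(4),np.abs(r.fun).mean(),len(P))
    print('tcp top proj',proj(cal,p+[0,0,.0126]-R[:,0]*0),proj(cal,p+[0,0,.0126]+R[:,0]*.025))
    row=im[240];y=cv2.cvtColor(im,cv2.COLOR_RGB2HSV)[240];ii=[u for u in range(300,350) if y[u,1]>150 and 18<=y[u,0]<=34 ];print(ii[0],ii[-1])
```

```text
6.2 [ 0.4541 -0.2648  0.2412] yaw x 27.46 z [-0.001  0.    -1.   ] ft [ 0.75  0.12 -1.04] gap 0.012 49.99970555305481
w4 [ 0.42224216 -0.28100259] rel tool [-0.0001  0.0004 -0.    ] 0.0008957583855080357 262
tcp top proj (np.float64(324.6793567357876), np.float64(263.7048640345512)) (np.float64(324.46113168723815), np.float64(219.73575056283354))
315 337
w5 [ 0.45468004 -0.26492721] rel tool [ 0.0002  0.0005 -0.    ] 0.000899770487119417 263
tcp top proj (np.float64(324.9550176258599), np.float64(263.9878909747507)) (np.float64(324.94096898945907), np.float64(220.0803066744328))
315 337
```

The lid sits centred on the TCP to within 0.5 mm. The bin centre is about (0.5477, -0.2188), with a fitted radius of 44.8 mm against 45.3 expected. I'll move above it, with the lid foot about 10 mm over the rim.

Emit:
arm_command(
  targets=[
    [[0.045,0.001,0.0,0,0,0,1],[0.09,0.0025,0.02,0,0,0,1],[0.104,0.0025,0.05,0,0,0,1],[0.104,0.0025,0.063,0,0,0,1],[0.104,0.0025,0.063,0,0,0,1],[0.104,0.0025,0.063,0,0,0,1]],
  ],
)

```text
clock: 6.95
ee_pos: [0.5477, -0.2211, 0.1804]
tool_rot: [[0.889, 0.459, 0.002], [0.459, -0.889, -0.001], [0.001, 0.002, -1.0]]
ft_force: [-0.4, 0.0, -0.2]
finger_gap: 0.0119
gripper_force: 50.0
```

```bash
python3 st.py .5477 -.2188 .158
```

```text
6.95 [ 0.5477 -0.2211  0.1804] yaw x 27.3 z [ 0.002 -0.001 -1.   ] ft [-0.38  0.01 -0.19] gap 0.0119 49.999675154685974
shift [ 0.001  -0.0021  0.0224]
```

Emit:
arm_command(
  targets=[
    [[0.0005,-0.0015,0.006,0,0,0,1],[0.0005,-0.0015,0.012,0,0,0,1],[0.0005,-0.0015,0.016,0,0,0,1],[0.0005,-0.0015,0.016,0,0,0,1]],
  ],
)

```text
clock: 7.45
ee_pos: [0.5474, -0.2186, 0.1622]
tool_rot: [[0.888, 0.46, -0.001], [0.46, -0.888, 0.0], [-0.001, -0.001, -1.0]]
ft_force: [0.7, 0.6, -1.7]
finger_gap: 0.0117
gripper_force: 50.0
```

```bash
python3 st.py .5477 -.2188 .158
```

```text
7.45 [ 0.5474 -0.2186  0.1622] yaw x 27.36 z [-0.001  0.    -1.   ] ft [ 0.69  0.6  -1.65] gap 0.0117 49.99977886676788
shift [0.0002 0.0004 0.0042]
```

Emit:
arm_command(
  targets=[
    [[0,0,0.0015,0,0,0,1],[0,0,0.003,0,0,0,1],[0,0,0.003,0,0,0,1]],
  ],
)

```text
clock: 7.82
ee_pos: [0.5477, -0.2187, 0.1597]
tool_rot: [[0.888, 0.46, -0.0], [0.46, -0.888, 0.0], [-0.0, -0.0, -1.0]]
ft_force: [-0.4, 0.2, -0.6]
finger_gap: 0.0117
gripper_force: 50.0
```

Emit:
arm_command(
  targets=[
    [[0,0,0.001,0,0,0,1],[0,0,0.002,0,0,0,1],[0,0,0.002,0,0,0,1]],
  ],
)

```text
clock: 8.2
ee_pos: [0.5478, -0.2187, 0.1579]
tool_rot: [[0.888, 0.46, 0.0], [0.46, -0.888, -0.0], [0.0, 0.0, -1.0]]
ft_force: [0.1, 0.8, 0.2]
finger_gap: 0.0121
gripper_force: 50.0
```

Emit:
arm_command(
  targets=[
    [[0,0,0.001,0,0,0,1],[0,0,0.002,0,0,0,1],[0,0,0.002,0,0,0,1]],
  ],
)

```text
clock: 8.57
ee_pos: [0.548, -0.2189, 0.1566]
tool_rot: [[0.888, 0.46, 0.001], [0.46, -0.888, -0.001], [0.001, 0.001, -1.0]]
ft_force: [0.2, -0.6, 1.7]
finger_gap: 0.0116
gripper_force: 50.0
```

Emit:
arm_command(
  targets=[
    [[0,0,0.001,0,0,0,1],[0,0,0.001,0,0,0,1]],
  ],
)

```text
clock: 8.82
ee_pos: [0.548, -0.2189, 0.1554]
tool_rot: [[0.888, 0.46, 0.001], [0.46, -0.888, -0.001], [0.001, 0.001, -1.0]]
ft_force: [-0.0, 0.2, 3.7]
finger_gap: 0.0121
gripper_force: 50.0
```

Emit:
arm_command(
  targets=[
    [[0,0,0.001,0,0,0,1],[0,0,0.001,0,0,0,1]],
  ],
)

```text
clock: 9.07
ee_pos: [0.5479, -0.2189, 0.1542]
tool_rot: [[0.888, 0.46, 0.001], [0.46, -0.888, -0.001], [0.001, 0.001, -1.0]]
ft_force: [0.1, -0.6, 5.0]
finger_gap: 0.0118
gripper_force: 50.0
```

Emit:
arm_command(
  targets=[
    [[0,0,0.001,0,0,0,1],[0,0,0.001,0,0,0,1]],
  ],
)

```text
clock: 9.32
ee_pos: [0.5479, -0.2188, 0.1533]
tool_rot: [[0.888, 0.46, 0.001], [0.46, -0.888, -0.001], [0.001, 0.001, -1.0]]
ft_force: [0.2, -0.6, 5.1]
finger_gap: 0.012
gripper_force: 50.0
```

Emit:
arm_command(
  targets=[
    [[0,0,0.001,0,0,0,1],[0,0,0.001,0,0,0,1]],
  ],
)

```text
clock: 9.57
ee_pos: [0.548, -0.2189, 0.1525]
tool_rot: [[0.888, 0.46, 0.001], [0.46, -0.888, -0.001], [0.001, 0.001, -1.0]]
ft_force: [0.1, 0.5, 5.2]
finger_gap: 0.0119
gripper_force: 50.0
```

Emit:
arm_command(
  targets=[
    [[0,0,0.001,0,0,0,1],[0,0,0.001,0,0,0,1]],
  ],
)

```text
clock: 9.82
ee_pos: [0.548, -0.2189, 0.1517]
tool_rot: [[0.888, 0.46, 0.001], [0.46, -0.888, -0.001], [0.001, 0.001, -1.0]]
ft_force: [-0.2, -0.4, 7.0]
finger_gap: 0.0119
gripper_force: 50.0
```

Emit:
arm_command(
  targets=[
    [[0,0,0.001,0,0,0,1],[0,0,0.001,0,0,0,1]],
  ],
)

```text
clock: 10.07
ee_pos: [0.5481, -0.2189, 0.1509]
tool_rot: [[0.888, 0.46, 0.001], [0.46, -0.888, -0.001], [0.001, 0.001, -1.0]]
ft_force: [-0.0, 0.2, 7.1]
finger_gap: 0.0115
gripper_force: 50.0
```

Emit:
arm_command(
  targets=[
    [[0,0,0.001,0,0,0,1],[0,0,0.001,0,0,0,1]],
  ],
)

```text
clock: 10.32
ee_pos: [0.5481, -0.219, 0.1501]
tool_rot: [[0.888, 0.46, 0.002], [0.46, -0.888, -0.001], [0.001, 0.002, -1.0]]
ft_force: [1.1, -1.0, 6.3]
finger_gap: 0.0122
gripper_force: 50.0
```

Emit:
arm_command(
  targets=[
    [[0,0,0.001,0,0,0,1],[0,0,0.002,0,0,0,1],[0,0,0.002,0,0,0,1]],
  ],
)

```text
clock: 10.7
ee_pos: [0.5474, -0.2185, 0.145]
tool_rot: [[0.888, 0.46, -0.002], [0.46, -0.888, 0.001], [-0.001, -0.001, -1.0]]
ft_force: [3.0, -0.3, -1.3]
finger_gap: 0.0117
gripper_force: 50.0
```

Emit:
arm_command(
  targets=[
    [[0,0,0.001,0,0,0,1],[0,0,0.002,0,0,0,1],[0,0,0.002,0,0,0,1]],
  ],
)

```text
clock: 11.08
ee_pos: [0.5475, -0.2186, 0.1444]
tool_rot: [[0.888, 0.46, -0.001], [0.46, -0.888, 0.0], [-0.0, -0.001, -1.0]]
ft_force: [1.2, -0.3, -0.9]
finger_gap: 0.012
gripper_force: 50.0
```

Emit:
arm_command(
  targets=[
    [[0,0,0.001,0,0,0,1],[0,0,0.002,0,0,0,1],[0,0,0.002,0,0,0,1]],
  ],
)

```text
clock: 11.45
ee_pos: [0.5475, -0.2187, 0.1427]
tool_rot: [[0.888, 0.46, -0.0], [0.46, -0.888, 0.0], [-0.0, -0.0, -1.0]]
ft_force: [1.1, -1.1, -0.9]
finger_gap: 0.0114
gripper_force: 50.0
```

Snapped: the force dropped as the lid fell through. I'll press on until its top seats on the rim.

Emit:
arm_command(
  targets=[
    [[0,0,0.001,0,0,0,1],[0,0,0.002,0,0,0,1],[0,0,0.002,0,0,0,1]],
  ],
)

```text
clock: 11.82
ee_pos: [0.5476, -0.2187, 0.1411]
tool_rot: [[0.888, 0.46, -0.0], [0.46, -0.888, -0.0], [-0.0, 0.0, -1.0]]
ft_force: [0.3, -0.6, 0.3]
finger_gap: 0.012
gripper_force: 50.0
```

Emit:
arm_command(
  targets=[
    [[0,0,0.001,0,0,0,1],[0,0,0.002,0,0,0,1],[0,0,0.002,0,0,0,1]],
  ],
)

```text
clock: 12.2
ee_pos: [0.5476, -0.2187, 0.1405]
tool_rot: [[0.888, 0.46, 0.001], [0.46, -0.888, -0.001], [0.0, 0.001, -1.0]]
ft_force: [-2.7, 1.5, 5.7]
finger_gap: 0.0117
gripper_force: 50.0
```

Emit:
arm_command(
  targets=[
    [[0,0,0.001,0,0,0,1],[0,0,0.002,0,0,0,1],[0,0,0.002,0,0,0,1]],
  ],
)

```text
clock: 12.58
ee_pos: [0.5477, -0.2187, 0.14]
tool_rot: [[0.888, 0.46, 0.001], [0.46, -0.888, -0.001], [0.001, 0.001, -1.0]]
ft_force: [-3.4, 2.0, 11.2]
finger_gap: 0.0116
gripper_force: 50.0
```

Emit:
arm_command(
  targets=[
    [[0,0,0.001,0,0,0,1],[0,0,0.002,0,0,0,1],[0,0,0.002,0,0,0,1]],
  ],
)

```text
clock: 12.95
ee_pos: [0.5477, -0.2187, 0.1395]
tool_rot: [[0.888, 0.46, 0.002], [0.46, -0.888, -0.001], [0.001, 0.002, -1.0]]
ft_force: [-5.4, 2.3, 16.6]
finger_gap: 0.0116
gripper_force: 50.0
```

Emit:
arm_command(
  targets=[
    [[0,0,-0.002,0,0,0,1],[0,0,-0.004,0,0,0,1],[0,0,-0.006,0,0,0,1],[0,0,-0.006,0,0,0,1]],
  ],
)

```text
clock: 13.45
ee_pos: [0.5477, -0.2187, 0.1408]
tool_rot: [[0.888, 0.46, -0.0], [0.46, -0.888, -0.0], [-0.0, 0.0, -1.0]]
ft_force: [0.1, 0.3, 3.8]
finger_gap: 0.0118
gripper_force: 50.0
```

Emit:
arm_command(
  targets=[
    [[0,0,-0.001,0,0,0,1],[0,0,-0.002,0,0,0,1],[0,0,-0.002,0,0,0,1]],
  ],
)

```text
clock: 13.82
ee_pos: [0.5476, -0.2186, 0.1422]
tool_rot: [[0.888, 0.46, -0.001], [0.46, -0.888, 0.0], [-0.0, -0.001, -1.0]]
ft_force: [1.2, -0.2, -1.2]
finger_gap: 0.0117
gripper_force: 50.0
```

Home and pressed to 17 N. Next comes the pull, in small steps.

Emit:
arm_command(
  targets=[
    [[0,0,-0.001,0,0,0,1],[0,0,-0.002,0,0,0,1],[0,0,-0.002,0,0,0,1]],
  ],
)

```text
clock: 14.2
ee_pos: [0.5477, -0.2187, 0.1449]
tool_rot: [[0.888, 0.46, -0.0], [0.46, -0.888, -0.0], [-0.0, 0.0, -1.0]]
ft_force: [0.3, 0.3, -0.8]
finger_gap: 0.0119
gripper_force: 50.0
```

Emit:
arm_command(
  targets=[
    [[0,0,-0.001,0,0,0,1],[0,0,-0.002,0,0,0,1],[0,0,-0.002,0,0,0,1]],
  ],
)

```text
clock: 14.58
ee_pos: [0.5476, -0.2187, 0.1457]
tool_rot: [[0.888, 0.46, -0.001], [0.46, -0.888, 0.0], [-0.001, -0.001, -1.0]]
ft_force: [3.1, -0.1, -8.0]
finger_gap: 0.0115
gripper_force: 50.0
```

Emit:
arm_command(
  targets=[
    [[0,0,-0.001,0,0,0,1],[0,0,-0.001,0,0,0,1]],
  ],
)

```text
clock: 14.82
ee_pos: [0.5475, -0.2186, 0.1463]
tool_rot: [[0.888, 0.46, -0.001], [0.46, -0.888, 0.001], [-0.001, -0.001, -1.0]]
ft_force: [4.3, -1.0, -13.1]
finger_gap: 0.0116
gripper_force: 50.0
```

Emit:
arm_command(
  targets=[
    [[0,0,0.0003,0,0,0,1]],
  ],
)

```text
clock: 14.95
ee_pos: [0.5475, -0.2186, 0.1464]
tool_rot: [[0.888, 0.46, -0.001], [0.46, -0.888, 0.0], [-0.001, -0.001, -1.0]]
ft_force: [4.5, -1.0, -13.1]
finger_gap: 0.0114
gripper_force: 50.0
```

Run:
```python
from h import *
f=[]
for i in range(6):
    ctrl.read_camera('top');s=ctrl.state();f.append(np.round(s['ft_force'],1))
print(s['clock'],f,np.mean(f,0),s['ee_pos'])
```

```text
15.25 [array([  3.6,  -2.2, -14.2]), array([  3.6,  -1.6, -15. ]), array([  4.5,  -2. , -14. ]), array([  4.3,  -2.6, -15.4]), array([  4.3,  -1.7, -15.8]), array([  4.2,  -2.8, -15.4])] [  4.08333333  -2.15       -14.96666667] [ 0.5474401  -0.21861268  0.14668009]
```

The pull is creeping up as the controller integrates its error, so I'm easing back at once.

Emit:
arm_command(
  targets=[
    [[0,0,0.0015,0,0,0,1]],
  ],
)

```text
clock: 15.38
ee_pos: [0.5475, -0.2186, 0.1461]
tool_rot: [[0.888, 0.46, -0.0], [0.46, -0.888, 0.0], [-0.0, -0.0, -1.0]]
ft_force: [3.2, -0.5, -11.7]
finger_gap: 0.0117
gripper_force: 50.0
```

Emit:
arm_command(
  targets=[
    [[0,0,0,0,0,0,1]],
  ],
)

```text
clock: 15.5
ee_pos: [0.5475, -0.2186, 0.1464]
tool_rot: [[0.888, 0.46, -0.0], [0.46, -0.888, 0.0], [-0.0, -0.0, -1.0]]
ft_force: [2.9, -1.6, -12.8]
finger_gap: 0.012
gripper_force: 50.0
```

Emit:
arm_command(
  targets=[
    [[0,0,0.0005,0,0,0,1]],
  ],
)

```text
clock: 15.62
ee_pos: [0.5475, -0.2187, 0.1461]
tool_rot: [[0.888, 0.46, -0.0], [0.46, -0.888, -0.0], [-0.0, 0.0, -1.0]]
ft_force: [1.4, -0.7, -10.7]
finger_gap: 0.0117
gripper_force: 50.0
```

Emit:
arm_command(
  targets=[
    [[0,0,0,0,0,0,1]],
  ],
)

```text
clock: 15.75
ee_pos: [0.5475, -0.2187, 0.1461]
tool_rot: [[0.888, 0.46, -0.0], [0.46, -0.888, -0.0], [-0.0, 0.0, -1.0]]
ft_force: [1.6, -1.0, -10.6]
finger_gap: 0.0117
gripper_force: 50.0
```

Run:
```python
from h import *
f=[]
for i in range(3):
    ctrl.read_camera('top');s=ctrl.state();f.append(round(s['ft_force'][2],1))
print(s['clock'],f,s['ee_pos'])
```

```text
15.9 [np.float64(-11.0), np.float64(-9.8), np.float64(-8.3)] [ 0.54758183 -0.21865048  0.14599225]
```

Emit:
arm_command(
  targets=[
    [[0,0,-0.0005,0,0,0,1],[0,0,-0.0005,0,0,0,1]],
  ],
)

```text
clock: 16.15
ee_pos: [0.5476, -0.2187, 0.1461]
tool_rot: [[0.888, 0.46, -0.0], [0.46, -0.888, 0.0], [-0.0, -0.0, -1.0]]
ft_force: [1.1, -1.1, -11.2]
finger_gap: 0.0117
gripper_force: 50.0
```

```bash
cat > f.py <<'E'
from h import *
f=[]
for i in range(4):
    ctrl.read_camera('top');s=ctrl.state();f.append(round(float(s['ft_force'][2]),1))
print(s['clock'],f,s['ee_pos'])
E
python3 f.py
```

```text
16.35 [-9.5, -10.0, -10.8, -10.0] [ 0.54758143 -0.21866241  0.14605494]
```

Emit:
arm_command(
  targets=[
    [[0,0,-0.0003,0,0,0,1],[0,0,-0.0003,0,0,0,1]],
  ],
)

```text
clock: 16.6
ee_pos: [0.5476, -0.2186, 0.1462]
tool_rot: [[0.888, 0.46, -0.0], [0.46, -0.888, 0.0], [-0.0, -0.0, -1.0]]
ft_force: [2.6, 0.2, -10.9]
finger_gap: 0.0117
gripper_force: 50.0
```

```bash
python3 f.py
```

```text
16.8 [-10.7, -11.9, -11.9, -11.1] [ 0.54758994 -0.21867236  0.14615794]
```

Emit:
arm_command(
  targets=[
    [[0,0,-0.0002,0,0,0,1],[0,0,-0.0002,0,0,0,1]],
  ],
)

```text
clock: 17.05
ee_pos: [0.5476, -0.2187, 0.1463]
tool_rot: [[0.888, 0.46, -0.0], [0.46, -0.888, 0.0], [-0.0, -0.0, -1.0]]
ft_force: [1.8, -0.4, -12.8]
finger_gap: 0.0112
gripper_force: 50.0
```

```bash
python3 f.py; python3 f.py
```

```text
17.25 [-12.9, -12.3, -11.5, -13.0] [ 0.54758321 -0.21865586  0.14632825]
17.45 [-12.9, -13.2, -12.9, -13.0] [ 0.54760257 -0.21865906  0.1463441 ]
```

Emit:
arm_command(
  targets=[
    [[0,0,0.0001,0,0,0,1],[0,0,0.0001,0,0,0,1]],
  ],
)

```text
clock: 17.7
ee_pos: [0.5476, -0.2187, 0.1463]
tool_rot: [[0.888, 0.46, -0.0], [0.46, -0.888, 0.0], [-0.0, -0.0, -1.0]]
ft_force: [0.9, -0.4, -12.2]
finger_gap: 0.0118
gripper_force: 50.0
```

```bash
python3 f.py; python3 f.py; python3 f.py
```

```text
17.9 [-13.3, -12.2, -12.6, -12.2] [ 0.54760063 -0.21866776  0.14636765]
18.1 [-12.7, -13.4, -13.3, -12.7] [ 0.54760863 -0.21866039  0.14638574]
18.3 [-13.7, -13.9, -12.8, -13.8] [ 0.54760681 -0.21865702  0.14637668]
```

```bash
python3 f.py; python3 f.py
```

```text
18.5 [-13.3, -12.9, -13.3, -13.5] [ 0.54763413 -0.21863312  0.1464073 ]
18.7 [-13.4, -13.3, -13.3, -13.0] [ 0.54761431 -0.21866635  0.14639479]
```

Emit:
arm_command(
  targets=[
    [[0,0,0.0002,0,0,0,1],[0,0,0.0002,0,0,0,1],[0,0,0.0002,0,0,0,1],[0,0,0.0002,0,0,0,1]],
  ],
)

```text
clock: 19.2
ee_pos: [0.5476, -0.2187, 0.1463]
tool_rot: [[0.888, 0.46, -0.0], [0.46, -0.888, -0.0], [-0.0, -0.0, -1.0]]
ft_force: [0.5, -0.0, -12.2]
finger_gap: 0.0121
gripper_force: 50.0
```

```bash
python3 f.py; python3 f.py; python3 f.py; python3 f.py
```

```text
19.4 [-12.7, -13.3, -12.5, -12.4] [ 0.54765471 -0.21870053  0.14630747]
19.6 [-12.4, -12.0, -11.9, -13.5] [ 0.54765559 -0.21868086  0.14629445]
19.8 [-12.3, -12.5, -12.0, -11.9] [ 0.54767472 -0.21867494  0.14629316]
20.0 [-12.7, -11.9, -12.5, -12.1] [ 0.54765333 -0.21872011  0.1462632 ]
```

The pull held steady at about 12.4 N for over a second. I'll ease down to the seat and then let go.

Emit:
arm_command(
  targets=[
    [[0,0,0.001,0,0,0,1],[0,0,0.002,0,0,0,1],[0,0,0.003,0,0,0,1],[0,0,0.004,0,0,0,1],[0,0,0.005,0,0,0,1],[0,0,0.005,0,0,0,1],[0,0,0.005,0,0,0,1]],
  ],
)

```text
clock: 20.88
ee_pos: [0.5484, -0.219, 0.1418]
tool_rot: [[0.888, 0.46, 0.002], [0.46, -0.888, -0.001], [0.001, 0.002, -1.0]]
ft_force: [0.9, -0.6, -1.7]
finger_gap: 0.0121
gripper_force: 50.0
```

```bash
python3 f.py
```

```text
21.075 [-0.6, -0.6, -0.5, -0.8] [ 0.5479235  -0.21890327  0.14123713]
```

Seated with no load. I'll open and retreat upward.

Emit:
arm_command(
  targets=[
    [[0,0,0,0,0,0,0],[0,0,0,0,0,0,0],[0,0,0,0,0,0,0],[0,0,0,0,0,0,0],[0,0,-0.01,0,0,0,0],[0,0,-0.04,0,0,0,0],[0,0,-0.09,0,0,0,0],[0,0,-0.13,0,0,0,0]],
  ],
)

```text
clock: 22.08
ee_pos: [0.5479, -0.2188, 0.2743]
tool_rot: [[0.888, 0.46, 0.002], [0.46, -0.888, -0.001], [0.001, 0.002, -1.0]]
ft_force: [-0.4, -0.0, 0.1]
finger_gap: 0.0469
gripper_force: 0.0
```

Emit:
arm_command(
  targets=[
    [[-0.08,0,0,0,0,0,0],[-0.12,0,0,0,0,0,0],[-0.12,0,0,0,0,0,0],[-0.12,0,0,0,0,0,0]],
  ],
)

```text
clock: 22.58
ee_pos: [0.4415, -0.2738, 0.272]
tool_rot: [[0.888, 0.459, 0.002], [0.459, -0.888, -0.0], [0.001, 0.001, -1.0]]
ft_force: [-0.1, -0.6, -0.1]
finger_gap: 0.0472
gripper_force: 0.0
```

Run:
```python
from st import *
pr();im=ctrl.read_camera('wrist');t=ctrl.read_camera('top');s=ctrl.read_camera('scene')
save('end.png',np.vstack([np.hstack([cv2.resize(im,(400,250)),cv2.resize(t,(400,250))]),np.hstack([cv2.resize(s[180:280,200:360],(400,250),interpolation=3),cv2.resize(s,(400,250))])]))
```

```text
22.57 [ 0.4415 -0.2738  0.272 ] yaw x 27.35 z [ 0.002 -0.    -1.   ] ft [-0.13 -0.59 -0.06] gap 0.0472 0.0
```

View pics/end.png

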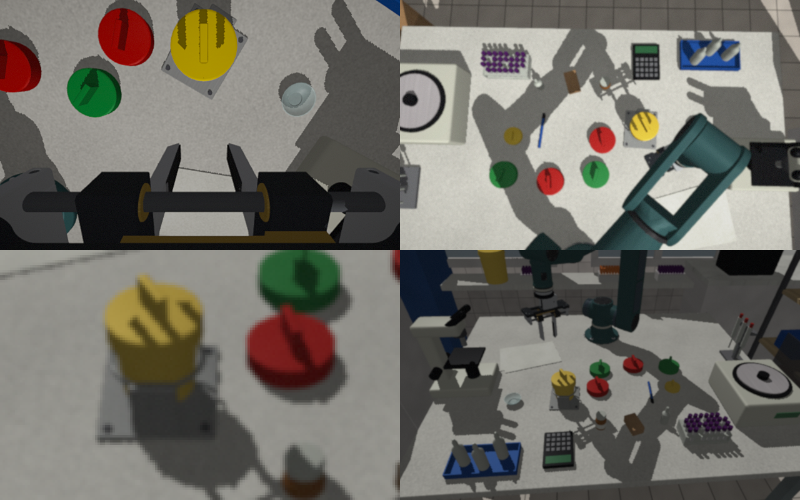

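The end picture shows the lid level on the bin at (205,45), the gripper clear, and everything else in place. I'm handing in.

```bash
python3 -c "
from workcell import ctrl
print(ctrl.sign_off())"
```

```text
the job is handed in; nothing more can be done
None
```

The lid is snapped home on the bin (highest press reading 17 N), it held a pull of about 12.4 N for over a second, and it was released with everything else in place; however, before that steady hold the reading crept to 15–15.8 N for about 0.2 s (roughly 1 N of it lid weight and sensor offset, plus noise), so the 15 N limit may have been slightly exceeded.

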